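# Hold the sprung chest lid for oiling

### The job

I am about to oil the gas-strut pivots of the carving-tool chest: stand the toppled oil bottle upright on the middle of its round wooden coaster and let go of it, so that it is at hand. Then take the chest lid by its pull, swing it up past its balance point to where the struts carry it, never letting it fly open or drop, and ease it back to just below the balance point. Finish still holding the lid there by the pull, with everything else on the table left where it is.

Things in the scene. Friction and masses are not known exactly. Their poses are not given: they have to be found in the camera images.
- bottle: toppled amber oil bottle with a black cap and a pale label, loose, about 0.26 kg: body square, 50 x 50 mm, for the first 100 mm from the base, then a shoulder to a round neck 22 mm across, cap 27 mm across, 165 mm long in all. Origin: centre of its base; its z axis runs from the base to the cap. It starts lying on the table (one side flat on it, origin 25 mm above it), cap turned roughly towards the robot
- coaster: round slice of pale wood with a dark rim line, 110 mm across, 12 mm thick, fixed to the table. Origin: centre of its underside (on the table), z up; its top is 12 mm above
- chest: plywood tool chest, 230 mm deep, 380 mm wide, 112 mm high without the lid, fixed to the table. Origin: centre of its underside; x axis from its front (towards the robot) to its back, z up. The lid's hinge line is parallel to the chest's y axis, through (115, 0, 115) mm in the chest's axes
- lid (a joint): lid angle in rad: 0 shut, grows as its front edge rises, stop at 1.45. Balance point 0.70: below it the lid falls shut if let go, above it two gas struts throw it open. Past: at least 0.05 beyond it, held for a moment. Just below: 0.02 to 0.15 under it. Beyond 1.2 rad, or faster than 1.5 rad/s, it is flying open or dropping. Lifting it from shut takes about 7 N at the pull, less and less up to the balance point
- pull (a point): black bow pull on the lid's front edge: round bar 12 mm thick, 130 mm from leg to leg, parallel to the chest's y axis, its axis 45 mm in front of the lid's front rail (30 mm tall). Origin: middle of the bar, 282 mm from the hinge line; shut, 4 mm lower than it (111 mm above the table); axes those of the lid (shut: those of the chest). It can be pinched from above and turns in the grasp as the lid swings
- bowl: wooden bowl, 110 mm across the rim, 52 mm tall; origin on its underside, near the middle; to be left alone
- blank: pale wooden spoon blank, block 90 x 60 x 45 mm; origin on its underside, near the middle; to be left alone
- spoon: wooden spoon, about 200 mm long, 14 mm high, lying flat; origin on its underside, near the middle; to be left alone
- knife: carving knife with dark handle, about 180 mm long, 18 mm high, lying flat; origin on its underside, near the middle; to be left alone
- wax: flat wax tin, 80 mm across, 45 mm tall; origin on its underside, near the middle; to be left alone
- mallet: round carver's mallet standing on its dark head, 92 mm across, 208 mm tall; origin on its underside, near the middle; to be left alone
Not all that is in view belongs to the job. There is more than one size of the coaster; the job needs the smaller.

How it is judged:
By the outcome, as a careful person would: the job done as asked, in the order asked, and still so for the second after the job is handed in, while the arm keeps its last pose, push and grip.
It also fails if it takes over 67 s, if anything falls off the work surface, if the arm or the gripper's body presses on something with over 40 N, if the wrist force passes 120 N, or if a joint passes its speed limit or range.

### The arm

A 6-joint arm with a two-finger parallel gripper is mounted at the origin on the work surface. World frame = base frame: x ahead of the robot, y to its left, z up, the work surface at z = 0. Lengths are in m, angles in degrees, forces in N, time in s.
With the tool pointing down it reaches from about 0.425 to 1.125 m from the base axis. Payload 14.9 kg.
Tool frame: the origin (TCP) lies midway between the tips of the shut fingers; the grasp point (between the pads) lies 19 mm behind it (env.grip_point_offset is the distance from the TCP to the grasp point, in m); z points along the fingers, y is the line along which they close (so a half turn about z gives the same grasp; the last joint's range is limited). The gripper opens to 91 mm and grips with 3 to 60 N. Pads are 32 mm wide; open, the fingers measure 118 mm over their backs; the gripper's body (76 mm by 178 mm) begins 60 mm behind the grasp point.
Start: joints at [-66.709, 21.709, 99.362, -0, 58.929, -1.908], TCP at [0.298, -0.633, 0.214] pointing down, gripper open.
Joint ranges: [-158.91, 158.91], [-42.39, 125.64], [0.06, 152.35], [-60.88, 240.88], [17.5, 164.5], [-176.32, 176.32]. Speed limits (degrees/s): [108.29, 108.29, 136.94, 180, 180, 180].

### API

Orientations are given as [roll, pitch, yaw] about the fixed x, y, z axes, in that order (R = Rz(yaw) Ry(pitch) Rx(roll)).
In Python, from bench import env gives the robot as it stands.
- The arm moves only by the tool step_arm, never from a script. Its argument "plan" is a list of rows, each a list of 5 numbers: the shift along the world's x, y, z in m, then the turn about the world's z in rad, then the opening, from -1 (shut) to 1 (fully open). In form: [[dx, dy, dz, roll, grip], ...]. A call has exactly 8 rows; each row is the pose to reach, as a shift and turn from the pose commanded when the call began; what a row does not reach only later rows make up. A row lasts 1/8 s, in which the tool goes at most 62.5 mm and 10.7 degrees, less where a joint would pass 70% of its speed; a pose out of reach is approached as far as the arm can. A call with a gripper value outside its range is refused whole. The fingers move at their own pace and stop on an object; "newtons" is the grip in N (left out, the last holds). Time passes only in rows, so rows that repeat a pose let the fingers close, or fill a call up. It gives the time, the measured TCP pose, the force, the opening and the grip force at its end, in the units of the state.
- env.read_state(): the state, without advancing time (a new reading comes with each control period).
- env.grab_frame(name): name is "side" or "top" or "wrist"; returns (picture, depth): 420x560x3 uint8, red, green, blue; 420x560 float32, m along the optical axis (not along the pixel's ray), 0 where there is no reading.
- env.calibration(name): a dict with "fx", "fy", "cx", "cy" (pixels), "pose" (4x4, takes a point from camera to world coordinates). Camera axes: x right, y down, z forward; pixel columns grow to the right and rows downward; lengths in m; the calibration is good to about 2 mm. A picture is of the moment at which its call begins: read the wrist's pose just before it. calibration takes no time and is no camera call; for the wrist camera it gives the pose at the moment of the call.
- env.close_job(): hands the job in; it is judged then, once.
The state is a dict: "clock": time; "q": joint angles; "dq": joint speeds; "joint_efforts": joint torques, N m; "tool_pos": TCP position; "ee_rot": TCP orientation; "ft_force": force on the tool from outside, world axes, zero at the start; "ft_torque": the same for the moment, N m; "finger_gap": finger opening in m; "grip_force": force on a finger pad.
Only numpy, scipy, OpenCV 4.12 (cv2) and the standard library are available. Lean on these libraries where they do the work, as an engineer would, in place of code of your own. Each camera call takes 0.05 s, during which the arm holds its last target. There are 200 camera calls.

## Working session

There is one attempt and no reset: what is moved stays moved. The work goes in short steps, Python scripts to look and compute and a tool call to move; the robot and the scene stay as the last step left them, time stands still between calls to the robot, and variables do not carry over. Pictures are saved under pics/ and viewed, at most 10 in all, crops included, and the job is handed in when it is done.

Besides the shell and the picture viewer there is one more tool, called after ">>>" as name([rows], argument=value, ...), one row to a line, values as JSON. step_arm: Moves the arm, as the interface text tells. Its arguments: {"type":"object","properties":{"plan":{"type":"array","items":{"type":"array","items":{"type":"number"}}},"newtons":{"type":"number"}},"required":["plan"]}

```bash
mkdir -p pics; ls; cat > h.py <<'E'
import numpy as np, cv2
from bench import env
def cal(n):
    c=env.calibration(n); return np.array([[c['fx'],0,c['cx']],[0,c['fy'],c['cy']],[0,0,1.]]), np.array(c['pose'])
def ray(n,u,v,z,c=None):
    K,P=c or cal(n); d=P[:3,:3]@np.linalg.inv(K)@np.array([u,v,1.]); o=P[:3,3]
    return o+d*(z-o[2])/d[2]
def cloud(n,D,c=None):
    K,P=c or cal(n); v,u=np.mgrid[:D.shape[0],:D.shape[1]]
    p=np.stack([(u-K[0,2])/K[0,0]*D,(v-K[1,2])/K[1,1]*D,D],-1)
    return p@P[:3,:3].T+P[:3,3]
def save(n,f):
    I,D=env.grab_frame(n); cv2.imwrite(f'pics/{f}.png',I[:,:,::-1]); np.save(f'pics/{f}.npy',D); return I,D
E
python3 - <<'E'
from h import *
s=env.read_state(); print(s)
a,_=save('top','top0'); b,_=save('side','side0')
for n in('top','side'):
    K,P=cal(n);print(n,K[0,0],P.round(3).tolist())
E
```

```text
pics
{'clock': 0.0, 'q': array([-6.67106168e+01,  2.17393893e+01,  9.93954656e+01,  3.44100163e-04,
        5.89279746e+01, -1.90794096e+00]), 'dq': array([-0.07172352,  0.00874278, -0.05182939, -0.0736531 ,  0.01778009,
       -0.11284073]), 'joint_efforts': array([ 8.99500992e-04, -7.63722467e+01, -4.34370553e+01,  6.50182832e-02,
        4.23944998e-02, -7.44717295e-05]), 'tool_pos': array([ 0.29785606, -0.63303211,  0.21327882]), 'ee_rot': array([-1.79937215e+02, -2.38619355e-03,  2.51971451e+01]), 'ft_force': array([ 0.33799332, -0.35874531, -0.46257622]), 'ft_torque': array([ 0.01635142,  0.01565171, -0.05935836]), 'grip_force': 0.0, 'finger_gap': 0.09141810041486254}
top 533.6897797133979 [[0.096, -0.972, 0.214, 0.175], [-0.995, -0.094, 0.019, -0.019], [0.002, -0.215, -0.977, 1.824], [0.0, 0.0, 0.0, 1.0]]
side 547.0646854943084 [[0.985, -0.124, 0.122, 0.292], [-0.173, -0.764, 0.622, -1.26], [0.016, -0.633, -0.774, 1.653], [0.0, 0.0, 0.0, 1.0]]
```

View pics/top0.png

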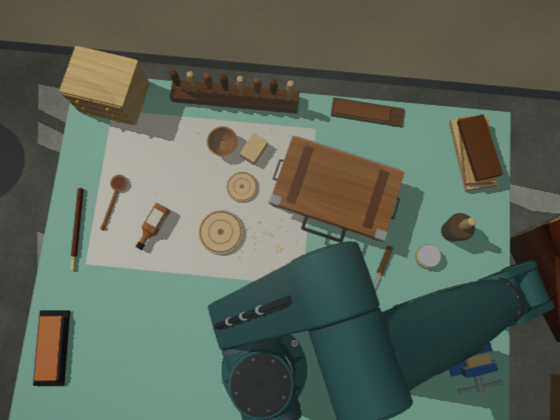

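View pics/side0.png

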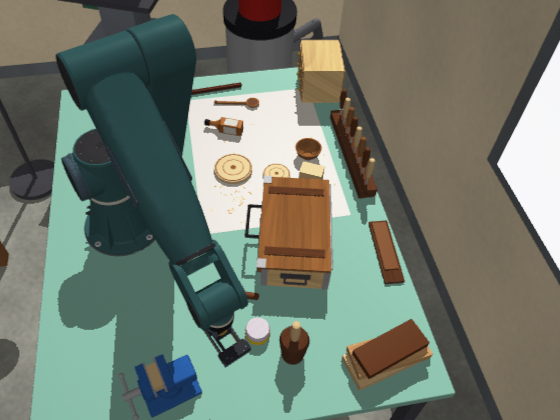

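The top view shows the bottle at (153,226) with its cap at (141,245). There are two coasters, the smaller at (241,187) and the larger at (221,232). The front bow pull is at (323,230), and side handles at (278,168) and (395,205) could be mistaken for it. The brown shapes at (120,184), (222,140) and (460,228) are the spoon, bowl and mallet.

My choices are the bottle at (153,226), the smaller coaster and the front pull. I'll check them in a close crop and measure.

```bash
python3 - <<'E'
from h import *
I=cv2.imread('pics/top0.png'); D=np.load('pics/top0.npy'); C=cloud('top',D)
c=I[120:270,110:410]; cv2.imwrite('pics/crop0.png',cv2.resize(c,None,fx=2.6,fy=2.6,interpolation=cv2.INTER_CUBIC))
# above-table blobs via depth
H=C[:,:,2]; print('table z',np.median(H[280:300,80:140]), 'coaster z',np.median(H[180:194,234:248]), np.median(H[225:240,212:230]))
def blob(z0,z1,box,name):
    x0,y0,x1,y1=box; m=((H>z0)&(H<z1)).astype(np.uint8); k=np.zeros_like(m);k[y0:y1,x0:x1]=m[y0:y1,x0:x1]
    n,l,s,_=cv2.connectedComponentsWithStats(k); i=1+np.argmax(s[1:,4]); p=C[l==i]
    r=cv2.minAreaRect(p[:,:2].astype(np.float32)*1000)
    print(name,s[i].tolist(),'mean',p.mean(0).round(4),'rect',np.round(r[0],1),np.round(r[1],1),round(r[2],1),'z',np.percentile(p[:,2],[5,50,95]).round(3)); return p
blob(.006,.03,(222,168,262,206),'small'); blob(.006,.03,(195,205,248,258),'large')
b=blob(.008,.08,(130,198,176,254),'bottle')
blob(.09,.14,(265,130,410,245),'chestall')
q=b[b[:,2]>.03]; m,_,vt=np.linalg.svd(q[:,:2]-q[:,:2].mean(0),full_matrices=False); print('axis',vt[0],q[:,:2].mean(0))
E
```

```text
table z 0.0012488532848239364 coaster z 0.013948136913671472 0.01876823618682011
small [222, 170, 38, 36, 771] mean [0.6001 0.1417 0.0136] rect [603.7 137.2] [111.4 132.6] 48.1 z [0.007 0.013 0.021]
large [195, 209, 51, 48, 1615] mean [0.434  0.1955 0.0181] rect [430.  201.2] [162.9 167.6] 1.5 z [0.01  0.018 0.025]
bottle [136, 202, 35, 48, 677] mean [0.4355 0.4235 0.0443] rect [427.  437.7] [ 70.1 166.4] 66.1 z [0.022 0.047 0.057]
chestall [269, 136, 136, 107, 8995] mean [ 0.597  -0.1793  0.1275] rect [ 583.2 -174.9] [391.9 300.8] 76.6 z [0.119 0.128 0.135]
axis [-0.91788499  0.39684649] [0.43768502 0.42426371]
```

View pics/crop0.png

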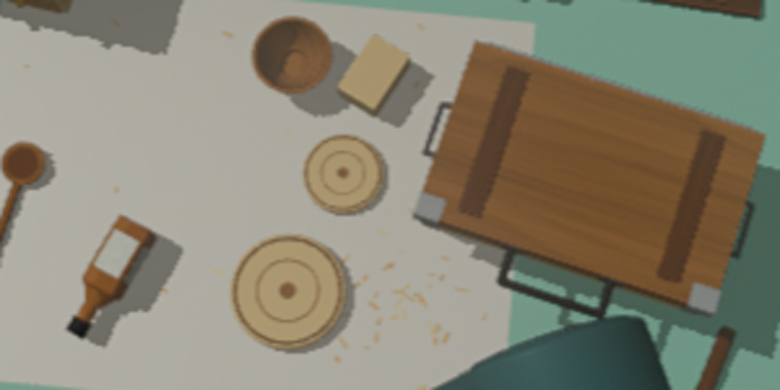

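The crop confirms the bottle, with its cap at crop (79,328) and its label side up. The smaller coaster is at (343,173), the larger at (288,291), and the front pull bar runs from (505,278) to (600,310).

```bash
python3 - <<'E'
from h import *
I=cv2.imread('pics/top0.png')
f=lambda x,y:(x/2.6+110-.3,y/2.6+120-.3)
for n,p,z in [('cap end',(79,328),.025),('base top edge',(135,226),.05),('small',(343,173),.012),('large',(288,291),.012),('pullL',(507,279),.111),('pullR',(602,311),.111),('lidFL',(416,213),.12),('lidFR',(712,313),.12),('lidBL',(478,43),.125),('lidBR',(763,135),.125)]:
    print(n,ray('top',*f(*p),z).round(4))
# coaster ellipse by colour
hsv=cv2.cvtColor(I,cv2.COLOR_BGR2HSV); 
m=((hsv[:,:,1]>75)&(hsv[:,:,0]>10)&(hsv[:,:,0]<30)).astype(np.uint8); k=np.zeros_like(m); k[163:210,218:265]=m[163:210,218:265]
cs,_=cv2.findContours(k,cv2.RETR_EXTERNAL,cv2.CHAIN_APPROX_NONE); c=max(cs,key=cv2.contourArea); e=cv2.fitEllipse(cv2.convexHull(c)); print(e)
print(ray('top',*e[0],.010), 'diam',np.linalg.norm(ray('top',e[0][0]+e[1][1]/2,e[0][1],.01)-ray('top',e[0][0]-e[1][1]/2,e[0][1],.01)))
E
```

```text
cap end [0.3584 0.4606 0.025 ]
base top edge [0.4951 0.4014 0.05  ]
small [0.6009 0.1428 0.012 ]
large [0.4348 0.1973 0.012 ]
pullL [ 0.4621 -0.085   0.111 ]
pullR [ 0.4334 -0.206   0.111 ]
lidFL [0.5331 0.0362 0.12  ]
lidFR [ 0.4427 -0.3406  0.12  ]
lidBL [ 0.7622 -0.0211  0.125 ]
lidBR [ 0.6752 -0.3919  0.125 ]
((241.64862060546875, 186.45770263671875), (29.36088752746582, 29.974531173706055), 75.93462371826172)
[0.60058447 0.14278584 0.01      ] diam 0.10479104881485712
```

>>> step_arm([
  [0.02, 0.03, 0.05, 0.17, 1],
  [0.06, 0.07, 0.08, 0.34, 1],
  [0.1, 0.12, 0.1, 0.51, 1],
  [0.14, 0.17, 0.1, 0.68, 1],
  [0.17, 0.22, 0.1, 0.85, 1],
  [0.2, 0.275, 0.1, 1.02, 1],
  [0.22, 0.33, 0.1, 1.19, 1],
  [0.23, 0.385, 0.1, 1.36, 1],
])

```text
clock: 1.1
tool_pos: [0.5285, -0.2463, 0.3136]
ee_rot: [-180.0, -0.0, 103.5]
ft_force: [0.3, -0.8, -0.0]
finger_gap: 0.0914
grip_force: 0.0
```

>>> step_arm([
  [0.01, 0.06, 0.0, 0.12, 1],
  [0.02, 0.12, 0.0, 0.24, 1],
  [0.02, 0.18, 0.0, 0.36, 1],
  [0.02, 0.24, 0.0, 0.48, 1],
  [0.01, 0.3, 0.0, 0.6, 1],
  [-0.01, 0.36, 0.0, 0.72, 1],
  [-0.03, 0.415, 0.0, 0.84, 1],
  [-0.05, 0.47, 0.0, 0.93, 1],
])

```text
clock: 2.1
tool_pos: [0.477, 0.2233, 0.3139]
ee_rot: [-180.0, 0.0, 156.6]
ft_force: [1.2, 0.2, 0.8]
finger_gap: 0.0907
grip_force: 0.0
```

>>> step_arm([
  [-0.03, 0.05, -0.02, 0, 1],
  [-0.06, 0.1, -0.03, 0, 1],
  [-0.08, 0.15, -0.04, 0, 1],
  [-0.1, 0.19, -0.05, 0, 1],
  [-0.1, 0.22, -0.06, 0, 1],
  [-0.1, 0.23, -0.06, 0, 1],
  [-0.1, 0.23, -0.06, 0, 1],
  [-0.1, 0.23, -0.06, 0, 1],
])

```text
clock: 3.1
tool_pos: [0.3783, 0.4507, 0.2543]
ee_rot: [180.0, 0.0, 156.4]
ft_force: [0.2, -0.1, -0.7]
finger_gap: 0.0914
grip_force: 0.0
```

```bash
python3 - <<'E'
from h import *
s=env.read_state(); print(s['tool_pos'],s['ee_rot'],s['q'])
K,P=cal('wrist'); I,D=save('wrist','w1'); np.savez('pics/w1c.npz',K=K,P=P); print(K[0,0],P.round(3).tolist())
E
```

```text
[0.37834425 0.45074213 0.25428431] [1.79991155e+02 1.02522145e-02 1.56363365e+02] [ 4.77245770e+01  9.03496263e+00  1.11103893e+02 -7.96524418e-03
  5.98494867e+01 -1.86347890e+01]
359.27867974324806 [[0.401, 0.889, 0.222, 0.316], [0.916, -0.389, -0.097, 0.478], [0.0, 0.242, -0.97, 0.426], [0.0, 0.0, 0.0, 1.0]]
```

View pics/w1.png

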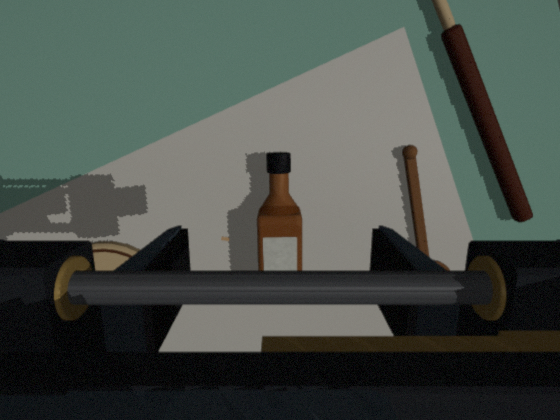

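The wrist view shows the cap at about (278,162), rows 152–173, and the neck (278,185). The body starts at about row 213, its axis nearly vertical in the image.

```bash
python3 - <<'E'
from h import *
z=np.load('pics/w1c.npz'); c=(z['K'],z['P']); D=np.load('pics/w1.npy'); C=cloud('wrist',D,c)
I=cv2.imread('pics/w1.png')
for n,u,v,h in [('cap far',278.5,152.5,.025),('cap far-top',278.5,152.5,.0385),('cap near top',278.5,173,.0385),('capL',267,162,.025),('capR',290.5,162,.025),('neck',278.5,185,.025),('bodyL',257.5,240,.05),('bodyR',302,240,.05),('bodystart',279.5,214,.05)]: print(n,ray('',u,v,h,c).round(4))
for v in (156,162,168,180,190,220,240): print(v,C[v,278].round(4))
E
```

```text
cap far [0.3479 0.4634 0.025 ]
cap far-top [0.3468 0.4639 0.0385]
cap near top [0.367  0.455  0.0385]
capL [0.3523 0.4474 0.025 ]
capR [0.3628 0.4714 0.025 ]
neck [0.3812 0.4487 0.025 ]
bodyL [0.4241 0.4048 0.05  ]
bodyR [0.4437 0.4497 0.05  ]
bodystart [0.4067 0.4388 0.05  ]
156 [0.35   0.4619 0.0389]
162 [0.3557 0.4594 0.0404]
168 [0.3618 0.4567 0.038 ]
180 [0.374  0.4513 0.0366]
190 [0.3843 0.4469 0.0365]
220 [0.4117 0.4349 0.0519]
240 [0.4331 0.4255 0.0503]
```

>>> step_arm([
  [-0.01, 0.004, -0.05, 0, 1],
  [-0.019, 0.008, -0.1, 0, 1],
  [-0.019, 0.008, -0.15, 0, 0.3],
  [-0.019, 0.008, -0.19, 0, 0.0],
  [-0.019, 0.008, -0.22, 0, 0.0],
  [-0.019, 0.008, -0.237, 0, 0.0],
  [-0.019, 0.008, -0.246, 0, 0.0],
  [-0.019, 0.008, -0.246, 0, 0.0],
], newtons=8)

```text
clock: 4.15
tool_pos: [0.3593, 0.4596, 0.0083]
ee_rot: [180.0, 0.0, 156.4]
ft_force: [-0.1, -0.8, 0.1]
finger_gap: 0.0457
grip_force: 0.0
```

>>> step_arm([
  [0, 0, 0, 0, -0.3],
  [0, 0, 0, 0, -0.6],
  [0, 0, 0, 0, -1],
  [0, 0, 0, 0, -1],
  [0, 0, 0, 0, -1],
  [0, 0, 0, 0, -1],
  [0, 0, 0, 0, -1],
  [0, 0, 0, 0, -1],
], newtons=8)

```text
clock: 5.15
tool_pos: [0.359, 0.4598, 0.008]
ee_rot: [180.0, -0.0, 156.4]
ft_force: [-4.1, 3.0, 5.1]
finger_gap: 0.0268
grip_force: 8.0
```

>>> step_arm([
  [0.003, -0.001, 0.016, 0, -1],
  [0.007, -0.003, 0.031, 0, -1],
  [0.013, -0.005, 0.045, 0, -1],
  [0.019, -0.008, 0.058, 0, -1],
  [0.027, -0.012, 0.071, 0, -1],
  [0.036, -0.016, 0.082, 0, -1],
  [0.046, -0.02, 0.093, 0, -1],
  [0.057, -0.025, 0.102, 0, -1],
])

```text
clock: 6.15
tool_pos: [0.4167, 0.4344, 0.1107]
ee_rot: [180.0, -0.0, 156.4]
ft_force: [-1.5, 1.3, 1.3]
finger_gap: 0.0269
grip_force: 8.0
```

>>> step_arm([
  [0.012, -0.005, 0.009, 0, -1],
  [0.024, -0.01, 0.016, 0, -1],
  [0.037, -0.016, 0.021, 0, -1],
  [0.05, -0.022, 0.025, 0, -1],
  [0.064, -0.028, 0.028, 0, -1],
  [0.078, -0.034, 0.029, 0, -1],
  [0.092, -0.04, 0.03, 0, -1],
  [0.105, -0.046, 0.03, 0, -1],
])

```text
clock: 7.15
tool_pos: [0.5216, 0.3878, 0.1393]
ee_rot: [-179.9, -0.0, 156.4]
ft_force: [-0.6, 0.2, -3.4]
finger_gap: 0.0271
grip_force: 8.0
```

```bash
python3 - <<'E'
from h import *
I,D=save('side','s2'); J,_=save('top','t2')
def c(I,n,p,w=60):
    K,P=cal(n); q=np.linalg.inv(P)@np.append(p,1); u,v=(K@q[:3]/q[2])[:2].astype(int); print(n,u,v)
    a,b=max(0,v-w),max(0,u-w); return cv2.resize(I[a:a+2*w,b:b+2*w],(480,480),interpolation=cv2.INTER_CUBIC)
p=env.read_state()['tool_pos']; p[2]=.08
cv2.imwrite('pics/c2.png',np.hstack([x if x.shape[1]<401 else cv2.resize(x,(400,400)) for x in (c(I,'side',p),c(J,'top',p))])[:,:,::-1])
E
```

```text
side 246 120
top 164 197
```

View pics/c2.png

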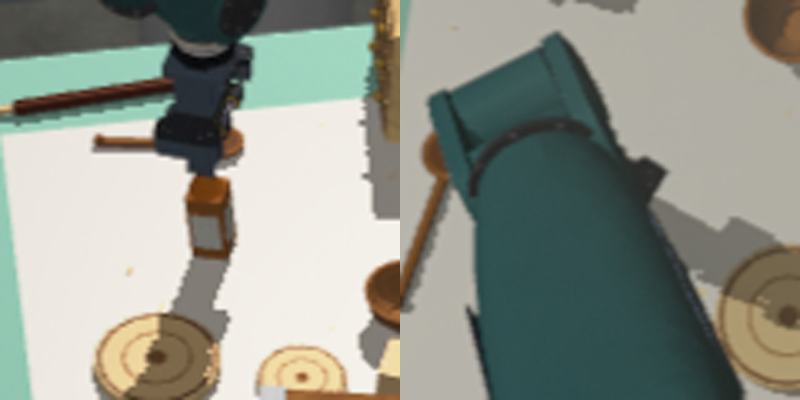

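The side crop shows the bottle hanging upright below the gripper, its body at crop (210,215). I'll carry it to the smaller coaster.

>>> step_arm([
  [0.002, -0.006, 0.012, 0, -1],
  [0.008, -0.025, 0.028, 0, -1],
  [0.018, -0.055, 0.038, 0, -1],
  [0.03, -0.092, 0.04, 0, -1],
  [0.043, -0.132, 0.04, 0, -1],
  [0.056, -0.172, 0.04, 0, -1],
  [0.067, -0.207, 0.04, 0, -1],
  [0.074, -0.23, 0.04, 0, -1],
])

```text
clock: 8.25
tool_pos: [0.5955, 0.1562, 0.1814]
ee_rot: [180.0, 0.1, 156.4]
ft_force: [0.2, 0.7, -2.9]
finger_gap: 0.0268
grip_force: 8.0
```

>>> step_arm([
  [0.003, -0.01, 0, 0, -1],
  [0.005, -0.014, -0.003, 0, -1],
  [0.005, -0.015, -0.008, 0, -1],
  [0.005, -0.015, -0.014, 0, -1],
  [0.005, -0.015, -0.02, 0, -1],
  [0.005, -0.015, -0.024, 0, -1],
  [0.005, -0.015, -0.026, 0, -1],
  [0.005, -0.015, -0.026, 0, -1],
])

```text
clock: 9.25
tool_pos: [0.6, 0.1436, 0.1538]
ee_rot: [-180.0, -0.0, 156.4]
ft_force: [0.1, -0.3, -3.5]
finger_gap: 0.0264
grip_force: 8.0
```

```bash
python3 - <<'E'
from h import *
s=env.read_state(); print(s['tool_pos'],s['ft_force'])
I,D=save('side','s3'); K,P=cal('wrist'); W,_=save('wrist','w3'); np.savez('pics/w3c.npz',K=K,P=P)
def c(I,n,p,w=50):
    K,P=cal(n); q=np.linalg.inv(P)@np.append(p,1); u,v=(K@q[:3]/q[2])[:2].astype(int); print(n,u,v)
    a,b=max(0,v-w),max(0,u-w); return cv2.resize(I[a:a+2*w,b:b+2*w],(400,400),interpolation=cv2.INTER_CUBIC)
p=s['tool_pos']; p[2]=.06
cv2.imwrite('pics/c3.png',np.hstack([c(I,'side',p),cv2.resize(W[:400,80:480],(400,400))])[:,:,::-1])
E
```

```text
[0.60000371 0.14363401 0.15381887] [ 0.10959516 -0.32651656 -3.53310688]
side 276 164
```

View pics/c3.png

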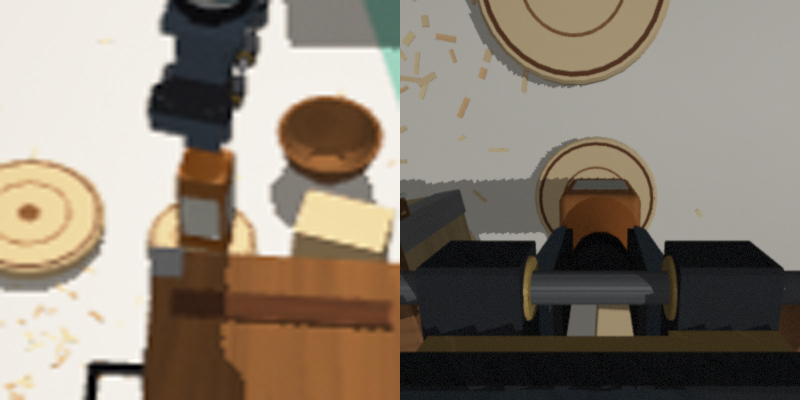

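```bash
python3 - <<'E'
from h import *
z=np.load('pics/w3c.npz'); c=(z['K'],z['P']); D=np.load('pics/w3.npy'); C=cloud('w',D,c); u=np.array([.917,-.399]); t=np.array([.600,.1436])
for v in (170,179,181,184,188,191,196,205): print(v,C[v,278].round(4),'along u',((C[v,278,:2]-t)@u).round(4))
print('coaster edges L R (row187):',ray('',80+138,187,.012,c).round(4),ray('',80+256,187,.012,c).round(4))
print('coaster near rim',ray('',80+196,138,.012,c).round(4))
E
```

```text
170 [0.5763 0.1531 0.013 ] along u -0.0255
179 [0.5813 0.151  0.0289] along u -0.0201
181 [0.5799 0.1517 0.0483] along u -0.0216
184 [0.5789 0.1522 0.0682] along u -0.0228
188 [0.5778 0.1528 0.0909] along u -0.0241
191 [0.5772 0.1531 0.1045] along u -0.0247
196 [0.5783 0.1527 0.1142] along u -0.0235
205 [0.5817 0.1512 0.122 ] along u -0.0198
coaster edges L R (row187): [0.569  0.0983 0.012 ] [0.6108 0.194  0.012 ]
coaster near rim [0.5506 0.1625 0.012 ]
```

>>> step_arm([
  [0, -0.001, -0.002, 0, -1],
  [0, -0.001, -0.004, 0, -1],
  [0, -0.001, -0.005, 0, -1],
  [0, -0.001, -0.006, 0, -1],
  [0, -0.001, -0.007, 0, -1],
  [0, -0.001, -0.007, 0, -1],
  [0, -0.001, -0.008, 0, -1],
  [0, -0.001, -0.008, 0, -1],
])

```text
clock: 10.35
tool_pos: [0.6018, 0.1426, 0.1477]
ee_rot: [179.9, 0.2, 156.4]
ft_force: [0.8, -1.5, 12.7]
finger_gap: 0.0265
grip_force: 8.0
```

```bash
cat > tilt.py <<'E'
from h import *
s=env.read_state(); c=cal('wrist'); W,D=save('wrist','w4'); C=cloud('w',D,c); u=np.array([.917,-.399]); t=np.array([.600,.1426])
print(s['tool_pos'],s['ft_force'])
for v in range(166,204,3): print(v,C[v,278].round(4),'along u',((C[v,278,:2]-t)@u).round(4))
E
python3 tilt.py
```

```text
[0.60181365 0.14264816 0.14767348] [ 0.76904833 -1.45759814 12.67080078]
166 [0.5747 0.1539 0.0125] along u -0.0277
169 [0.577  0.1529 0.0133] along u -0.0252
172 [0.5794 0.1518 0.0131] along u -0.0226
175 [0.5819 0.1507 0.0121] along u -0.0199
178 [0.5811 0.1511 0.0339] along u -0.0208
181 [0.5803 0.1516 0.0535] along u -0.0217
184 [0.5796 0.1519 0.0701] along u -0.0224
187 [0.5791 0.1522 0.0848] along u -0.023
190 [0.5789 0.1523 0.0961] along u -0.0232
193 [0.5786 0.1525 0.1076] along u -0.0236
196 [0.5797 0.152  0.1103] along u -0.0223
199 [0.5807 0.1515 0.1137] along u -0.0213
202 [0.5819 0.151  0.1158] along u -0.02
```

>>> step_arm([
  [0, 0, 0.001, 0, -1],
  [0, 0, 0.001, 0, -1],
  [0, 0, 0.001, 0, -0.4],
  [0, 0, 0.001, 0, -0.35],
  [0, 0, 0.001, 0, -0.25],
  [0, 0, 0.001, 0, 0.0],
  [0, 0, 0.001, 0, 0.3],
  [0, 0, 0.001, 0, 0.5],
], newtons=3)

```text
clock: 11.4
tool_pos: [0.6, 0.1426, 0.1469]
ee_rot: [-180.0, 0.0, 156.4]
ft_force: [-0.2, -0.6, -0.4]
finger_gap: 0.0618
grip_force: 0.0
```

```bash
python3 tilt.py
```

```text
[0.60003396 0.14258448 0.14693967] [-0.21093124 -0.59784388 -0.40993181]
166 [0.5724 0.1538 0.0121] along u -0.0298
169 [0.5747 0.1528 0.0126] along u -0.0273
172 [0.5769 0.1518 0.0131] along u -0.0248
175 [0.5794 0.1507 0.0125] along u -0.0221
178 [0.5817 0.1497 0.0131] along u -0.0196
181 [0.5819 0.1497 0.0274] along u -0.0194
184 [0.5816 0.1499 0.0436] along u -0.0198
187 [0.5814 0.1501 0.0581] along u -0.0201
190 [0.5816 0.15   0.0688] along u -0.0199
193 [0.5815 0.1501 0.08  ] along u -0.02
196 [0.582  0.1499 0.0873] along u -0.0194
199 [0.582  0.15   0.0968] along u -0.0195
202 [0.582 0.15  0.105] along u -0.0194
```

>>> step_arm([
  [0, 0, 0.05, 0, 0.6],
  [0, 0, 0.1, 0, 0.6],
  [-0.01, -0.03, 0.12, -0.17, 0.6],
  [-0.035, -0.075, 0.12, -0.34, 0.6],
  [-0.06, -0.125, 0.12, -0.51, 0.6],
  [-0.09, -0.175, 0.12, -0.68, 0.6],
  [-0.115, -0.225, 0.12, -0.85, 0.6],
  [-0.14, -0.265, 0.12, -1.02, 0.6],
])

```text
clock: 12.45
tool_pos: [0.459, -0.1239, 0.2671]
ee_rot: [180.0, 0.0, 97.6]
ft_force: [0.6, -0.1, 0.7]
finger_gap: 0.0727
grip_force: 0.0
```

>>> step_arm([
  [-0.012, -0.023, 0, -0.12, 0.3],
  [-0.012, -0.023, -0.02, -0.24, 0.0],
  [-0.012, -0.023, -0.04, -0.37, 0.0],
  [-0.012, -0.023, -0.06, -0.373, 0.0],
  [-0.012, -0.023, -0.07, -0.373, 0.0],
  [-0.012, -0.023, -0.07, -0.373, 0.0],
  [-0.012, -0.023, -0.07, -0.373, 0.0],
  [-0.012, -0.023, -0.07, -0.373, 0.0],
])

```text
clock: 13.45
tool_pos: [0.4484, -0.1455, 0.1976]
ee_rot: [179.9, 0.0, 76.6]
ft_force: [0.2, -0.3, -0.1]
finger_gap: 0.046
grip_force: 0.0
```

```bash
python3 - <<'E'
from h import *
s=env.read_state(); print(s['tool_pos'],s['ee_rot'],s['q'].round(1))
c=cal('wrist'); I,D=save('wrist','w5'); np.savez('pics/w5c.npz',K=c[0],P=c[1])
J,_=save('side','s5')
cv2.imwrite('pics/c5.png',np.hstack([I[:400,80:480],cv2.resize(J[80:280,180:380],(400,400),interpolation=cv2.INTER_CUBIC)])[:,:,::-1])
E
```

```text
[ 0.44839438 -0.14551109  0.19757357] [1.79941800e+02 9.19923076e-03 7.65992301e+01] [-20.8   1.9 125.8  -0.   52.2  -7.4]
```

View pics/c5.png

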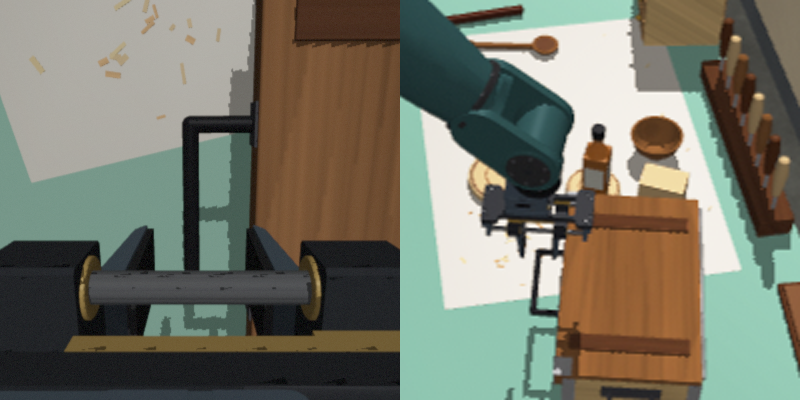

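The left half shows the bar between the fingers, at wrist pixel (271,200), with its left leg at row 124. The right half shows the bottle standing upright on the smaller coaster.

```bash
python3 - <<'E'
from h import *
z=np.load('pics/w5c.npz'); c=(z['K'],z['P']); D=np.load('pics/w5.npy'); C=cloud('w',D,c); t=np.array([.4484,-.1455])
I=cv2.imread('pics/w5.png'); g=I.max(2); a=np.radians(-13.4); X=np.array([np.cos(a),np.sin(a)]);Y=np.array([-X[1],X[0]])
for v in (150,180,210,240):
    k=np.where(g[v,250:295]<48)[0]+250; m=k.mean(); p=ray('',m,v,.112,c); q=C[v,int(round(m))]
    print(v,k.min(),k.max(),'ray x,y in chest axes',((p[:2]-t)@X).round(4),((p[:2]-t)@Y).round(4),'depth',q.round(4),((q[:2]-t)@X).round(4))
p=ray('',300,124,.111,c); print('leg',((p[:2]-t)@X).round(4),((p[:2]-t)@Y).round(4))
J=cv2.imread('pics/top0.png')
for v in (100,130,300,): 
    k=C[v,330:345]; print(v,k[::4].round(3).tolist())
E
```

```text
150 263 277 ray x,y in chest axes -0.0065 0.0479 depth [ 0.4534 -0.0971  0.1169] -0.0064
180 264 278 ray x,y in chest axes -0.0059 0.0264 depth [ 0.4491 -0.1175  0.118 ] -0.0058
210 264 278 ray x,y in chest axes -0.0061 0.0041 depth [ 0.444  -0.1386  0.1185] -0.0059
240 264 278 ray x,y in chest axes -0.0062 -0.0192 depth [ 0.4385 -0.161   0.1173] -0.0061
leg 0.0145 0.0658
100 [[0.517, -0.072, 0.002], [0.505, -0.075, 0.106], [0.464, -0.079, 0.369], [0.506, -0.076, 0.128]]
130 [[0.497, -0.094, 0.115], [0.498, -0.094, 0.123], [0.501, -0.094, 0.126], [0.503, -0.095, 0.127]]
300 [[0.466, -0.121, 0.293], [0.467, -0.121, 0.294], [0.468, -0.121, 0.294], [0.469, -0.121, 0.294]]
```

>>> step_arm([
  [-0.006, 0.001, -0.02, 0, -0.1],
  [-0.006, 0.001, -0.045, 0, -0.1],
  [-0.006, 0.001, -0.07, 0, -0.1],
  [-0.006, 0.001, -0.09, 0, -0.1],
  [-0.006, 0.001, -0.101, 0, -0.1],
  [-0.006, 0.001, -0.105, 0, -0.1],
  [-0.006, 0.001, -0.105, 0, -0.5],
  [-0.006, 0.001, -0.105, 0, -1],
], newtons=25)

```text
clock: 14.55
tool_pos: [0.4424, -0.1446, 0.0925]
ee_rot: [179.9, 0.0, 76.6]
ft_force: [-0.1, 0.7, 0.1]
finger_gap: 0.024
grip_force: 0.0
```

>>> step_arm([
  [0, 0, 0, 0, -1],
  [0, 0, 0, 0, -1],
  [0, 0, 0, 0, -1],
  [0, 0, 0, 0, -1],
  [0, 0, 0, 0, -1],
  [0, 0, 0, 0, -1],
  [0, 0, 0, 0, -1],
  [0, 0, 0, 0, -1],
], newtons=25)

```text
clock: 15.55
tool_pos: [0.4421, -0.1444, 0.0923]
ee_rot: [180.0, 0.0, 76.6]
ft_force: [-2.9, 1.1, 6.4]
finger_gap: 0.0113
grip_force: 25.0
```

```bash
python3 - <<'E'
from h import *
t=env.read_state()['tool_pos']; print(t)
th0=np.arctan2(-4,282)
def d(th): 
    r=.282; return r*(np.cos(th0)-np.cos(th0+th)), r*(np.sin(th0+th)-np.sin(th0))
X=np.array([np.cos(np.radians(-13.4)),np.sin(np.radians(-13.4))])
for th in np.arange(.04,.861,.04):
    h,z=d(th); print(round(th,2),(h*X).round(4),round(z,4))
E
```

```text
[ 0.44208237 -0.14442816  0.09230182]
0.04 [ 0.0001 -0.    ] 0.0113
0.08 [ 0.0006 -0.0001] 0.0225
0.12 [ 0.0015 -0.0004] 0.0338
0.16 [ 0.0029 -0.0007] 0.045
0.2 [ 0.0047 -0.0011] 0.0561
0.24 [ 0.0069 -0.0017] 0.0671
0.28 [ 0.0096 -0.0023] 0.0781
0.32 [ 0.0127 -0.003 ] 0.0889
0.36 [ 0.0162 -0.0039] 0.0996
0.4 [ 0.0201 -0.0048] 0.1101
0.44 [ 0.0245 -0.0058] 0.1205
0.48 [ 0.0292 -0.007 ] 0.1307
0.52 [ 0.0343 -0.0082] 0.1406
0.56 [ 0.0398 -0.0095] 0.1504
0.6 [ 0.0457 -0.0109] 0.1599
0.64 [ 0.052  -0.0124] 0.1692
0.68 [ 0.0586 -0.014 ] 0.1782
0.72 [ 0.0655 -0.0156] 0.1869
0.76 [ 0.0728 -0.0173] 0.1954
0.8 [ 0.0804 -0.0192] 0.2035
0.84 [ 0.0883 -0.021 ] 0.2113
```

>>> step_arm([
  [0, 0, 0.006, 0, -1],
  [0, 0, 0.0113, 0, -1],
  [0.0006, -0.0001, 0.0225, 0, -1],
  [0.0015, -0.0004, 0.0338, 0, -1],
  [0.0029, -0.0007, 0.045, 0, -1],
  [0.0047, -0.0011, 0.0561, 0, -1],
  [0.0069, -0.0017, 0.0671, 0, -1],
  [0.0069, -0.0017, 0.0671, 0, -1],
], newtons=30)

```text
clock: 16.55
tool_pos: [0.4488, -0.146, 0.1596]
ee_rot: [-180.0, -0.0, 76.6]
ft_force: [-1.6, -0.4, -4.5]
finger_gap: 0.0113
grip_force: 30.0
```

>>> step_arm([
  [0.0027, -0.0006, 0.011, 0, -1],
  [0.0058, -0.0013, 0.0218, 0, -1],
  [0.0093, -0.0022, 0.0325, 0, -1],
  [0.0132, -0.0031, 0.043, 0, -1],
  [0.0176, -0.0041, 0.0534, 0, -1],
  [0.0223, -0.0053, 0.0636, 0, -1],
  [0.0274, -0.0065, 0.0735, 0, -1],
  [0.0329, -0.0078, 0.0833, 0, -1],
])

```text
clock: 17.55
tool_pos: [0.4804, -0.1534, 0.2429]
ee_rot: [-179.7, -0.0, 76.6]
ft_force: [-14.7, 2.7, 4.8]
finger_gap: 0.0115
grip_force: 30.0
```

>>> step_arm([
  [0.0045, -0.0012, 0.0095, 0, -1],
  [0.0098, -0.0025, 0.0188, 0, -1],
  [0.0163, -0.004, 0.0278, 0, -1],
  [0.0232, -0.0056, 0.0365, 0, -1],
  [0.0305, -0.0073, 0.045, 0, -1],
  [0.0381, -0.0092, 0.0531, 0, -1],
  [0.042, -0.01, 0.057, 0, -1],
  [0.042, -0.01, 0.057, 0, -1],
])

```text
clock: 18.55
tool_pos: [0.5241, -0.1638, 0.3012]
ee_rot: [-180.0, -0.0, 76.6]
ft_force: [-13.9, 5.4, 14.5]
finger_gap: 0.0109
grip_force: 30.0
```

```bash
python3 - <<'E'
from h import *
s=env.read_state(); t=s['tool_pos']; print(t,s['ft_force'])
c=cal('wrist'); I,D=save('wrist','w6'); C=cloud('w',D,c); J,E=save('top','t6'); S,F=save('side','s6')
a=np.radians(-13.4); X=np.array([np.cos(a),np.sin(a)]); h=np.array([.4421,-.1444])+X*.282
T=cloud('side',F); q=((T[:,:,:2]-h)@X); y=((T[:,:,:2]-h)@np.array([-X[1],X[0]]))
m=(q<-.02)&(q>-.23)&(abs(y)<.16)&(T[:,:,2]>.10)&(T[:,:,2]<.33)
# plane of lid : fit by SVD with median trimming
for nm,Tm in (('side',T),('top',cloud('top',E)),('wrist',C)):
    q=((Tm[:,:,:2]-h)@X); y=((Tm[:,:,:2]-h)@np.array([-X[1],X[0]])); z=Tm[:,:,2]
    r=np.hypot(q,z-.115); th=np.arctan2(z-.115,-q); m=(r<.23)&(r>.08)&(abs(y)<.18)&(th>.3)&(th<1.2)&(q<0)
    if m.sum()>50:
        p=np.polyfit(-q[m],z[m],1); 
        for _ in range(5):
            e=abs(np.polyval(p,-q)-z); k=m&(e<.008); p=np.polyfit(-q[k],z[k],1)
        print(nm,m.sum(),k.sum(),'slope angle',np.arctan(p[0]),'at hinge z',p[1])
b=t+np.array([0,0,.019]); d=(b[:2]-h)@X; print('bar-based angle',np.arctan2(b[2]-.115,-d)+np.arctan2(4,282),'r',np.hypot(d,b[2]-.115))
cv2.imwrite('pics/c6.png',cv2.resize(S[80:300,180:400],(560,560),interpolation=cv2.INTER_CUBIC)[:,:,::-1])
E
```

```text
[ 0.52408608 -0.16380282  0.30120955] [-13.8859354    5.35859219  14.53210426]
side 2338 2232 slope angle 0.802252774079883 at hinge z 0.13446458538433956
top 1434 1392 slope angle 0.7994229024856019 at hinge z 0.13755731138036573
wrist 25659 25659 slope angle 0.801862475262853 at hinge z 0.13479277780519755
bar-based angle 0.8180930198178765 r 0.28498380194910455
```

View pics/c6.png

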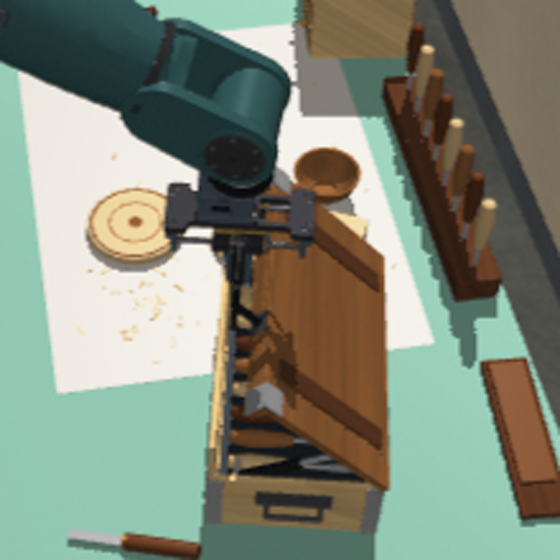

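All three depth views put the lid at about 0.80 rad, past the balance point and held. I'll hold it there a moment, easing the radial load, then bring it back.

>>> step_arm([
  [-0.001, 0.0002, 0.001, 0, -1],
  [-0.001, 0.0002, 0.001, 0, -1],
  [-0.001, 0.0002, 0.001, 0, -1],
  [-0.001, 0.0002, 0.001, 0, -1],
  [-0.001, 0.0002, 0.001, 0, -1],
  [-0.001, 0.0002, 0.001, 0, -1],
  [-0.004, 0.001, -0.002, 0, -1],
  [-0.0084, 0.0021, -0.0071, 0, -1],
])

```text
clock: 19.7
tool_pos: [0.5157, -0.1618, 0.2924]
ee_rot: [180.0, 0.0, 76.6]
ft_force: [1.7, 2.2, 1.3]
finger_gap: 0.0114
grip_force: 30.0
```

>>> step_arm([
  [-0.0037, 0.0009, -0.0043, 0, -1],
  [-0.0073, 0.0017, -0.0085, 0, -1],
  [-0.0108, 0.0025, -0.0129, 0, -1],
  [-0.0142, 0.0033, -0.0172, 0, -1],
  [-0.0175, 0.0041, -0.0217, 0, -1],
  [-0.0208, 0.0049, -0.0262, 0, -1],
  [-0.024, 0.0056, -0.031, 0, -1],
  [-0.024, 0.0056, -0.031, 0, -1],
])

```text
clock: 20.7
tool_pos: [0.491, -0.1561, 0.2607]
ee_rot: [-180.0, -0.0, 76.6]
ft_force: [1.4, 3.1, -0.5]
finger_gap: 0.0113
grip_force: 30.0
```

```bash
cat > lid.py <<'E'
from h import *
s=env.read_state(); print(s['clock'],s['tool_pos'],s['ft_force'],s['finger_gap'],s['grip_force'])
a=np.radians(-13.4); X=np.array([np.cos(a),np.sin(a)]); h=np.array([.4421,-.1444])+X*.282
for nm in ('side','top','wrist'):
    c=cal(nm); I,D=env.grab_frame(nm); Tm=cloud(nm,D,c)
    if nm=='side': cv2.imwrite('pics/fin.png',cv2.resize(I[60:320,160:420],(560,560),interpolation=cv2.INTER_CUBIC)[:,:,::-1])
    q=((Tm[:,:,:2]-h)@X); y=((Tm[:,:,:2]-h)@np.array([-X[1],X[0]])); z=Tm[:,:,2]
    r=np.hypot(q,z-.115); th=np.arctan2(z-.115,-q); m=(r<.23)&(r>.08)&(abs(y)<.18)&(th>.3)&(th<1.2)&(q<0)
    p=np.polyfit(-q[m],z[m],1)
    for _ in range(5):
        k=m&(abs(np.polyval(p,-q)-z)<.008); p=np.polyfit(-q[k],z[k],1)
    print(nm,k.sum(),'angle',np.arctan(p[0]).round(4))
E
python3 lid.py
```

```text
20.7 [ 0.4910411  -0.1560939   0.26073707] [ 1.40344896  3.09364574 -0.47610729] 0.011258912201870431 29.99985247850418
side 2740 angle 0.6168
top 2225 angle 0.6183
wrist 38836 angle 0.619
```

View pics/fin.png

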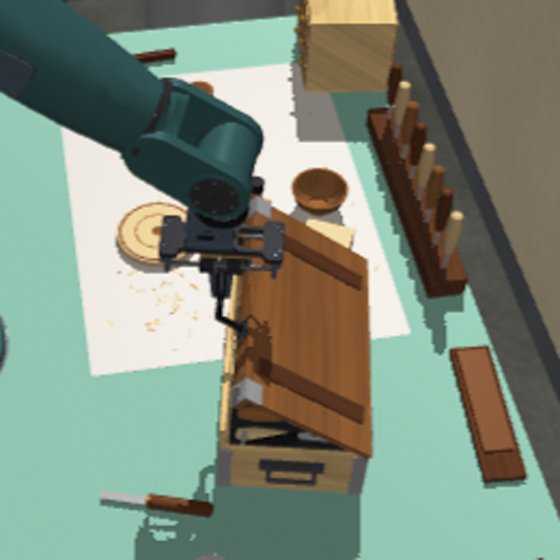

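The lid is held by the pull at 0.618 rad, inside the 0.55–0.68 band. The bottle's cap shows upright at (257,187) behind the gripper, and I see nothing else moved in this crop.

```bash
python3 -c "
from bench import env
print(env.close_job())"
```

```text
the job is handed in; nothing more can be done
None
```

The job is handed in: the oil bottle stands upright and released about 4 mm off the middle of the smaller coaster, and the lid was held about a second at 0.80 rad, then eased back to 0.62 rad, where the arm still holds it by the pull.

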